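# Hold the hand microscope over the paint loss

## Robot

A 7-joint arm with a two-finger parallel gripper is mounted at the origin on the work surface. World frame = base frame: x ahead of the robot, y to its left, z up, the work surface at z = 0. Lengths are in m, angles in rad, forces in N, time in s.
With the tool pointing down it reaches from about 0.425 to 0.875 m from the base axis. Payload 4.7 kg.
Tool frame: the origin (TCP) lies between the finger pads; the fingertips stand 14 mm ahead of it and the grasp point (between the pads) lies 5 mm behind it; z points along the fingers, y is the line along which they close (so a half turn about z gives the same grasp; the last joint's range is limited). The gripper opens to 87 mm and grips with 3 to 60 N. Pads are 19 mm wide; open, the fingers measure 117 mm over their backs; the gripper's body (75 mm by 190 mm) begins 51 mm behind the grasp point.
Start: joints at [-1.196, 0.321, -0.07, 1.45, 0.023, 1.371, -0.057], TCP at [0.229, 0.608, 0.237] pointing down, gripper open.
Joint ranges: [-2.86, 2.86], [-0.3, 2.09], [-1.38, 1.24], [0.06, 2.45], [-1.56, 4.7], [0.09, 2.05], [-2.69, 2.69]. Speed limits (rad/s): [2.57, 2.57, 3.14, 3.14, 3.14, 3.14, 3.14].

## Interface

Orientations are given as a rotation vector (axis times angle).
In Python, from bench import ctrl gives the robot as it stands.
- The arm moves only by the shell command python3 -m inch 'ROWS' [OPENING] [FORCE]. ROWS is JSON, a list of rows, each a list of 6 numbers: the shift along the world's x, y, z in mm, then the turn, a rotation vector about the world's x, y, z in degrees. In form: [[tx, ty, tz, rx, ry, rz], ...]. A call has 1 to 20 rows; each row is the pose to reach, as a shift and turn from the pose commanded when the call began; what a row does not reach only later rows make up. A row lasts 1/8 s, in which the tool goes at most 62.5 mm and 10.7 degrees, less where a joint would pass 70% of its speed; a pose out of reach is approached as far as the arm can. A call with a gripper value outside its range is refused whole. OPENING is the finger opening in mm, from 0 to 87, set as the call begins (- or left out, the last holds). The fingers move at their own pace and stop on an object; FORCE is the grip in N (left out, the last holds). Time passes only in rows, so rows that repeat a pose let the fingers close. It gives the time, the measured TCP pose, the force, the opening and the grip force at its end, in the units of the state.
- ctrl.get_state(): the state, without advancing time (a new reading comes with each control period).
- ctrl.get_image(name): name is "scene" or "top" or "wrist"; returns (picture, depth): 480x640x3 uint8, red, green, blue; 480x640 float32, m along the optical axis (not along the pixel's ray), 0 where there is no reading.
- ctrl.camera_params(name): a dict with "mtx" (3x3 intrinsics, pixels), "T" (4x4, takes a point from camera to world coordinates). Camera axes: x right, y down, z forward; pixel columns grow to the right and rows downward; lengths in m; the calibration is good to about 2 mm. The wrist camera is an equidistant fisheye: a pixel r from the principal point sees the ray r / f radians off the axis. A picture is of the moment at which its call begins: read the wrist's pose just before it. camera_params takes no time and is no camera call; for the wrist camera it gives the pose at the moment of the call.
- ctrl.close_job(): hands the job in; it is judged then, once.
The state is a dict: "time": time; "joint_positions": joint angles; "qd": joint speeds; "joint_torque": joint torques, N m; "position": TCP position; "tool_rot": TCP orientation; "ft_force": force on the tool from outside, world axes, zero at the start; "torque": the same for the moment, N m; "grip_width": opening from 0.0 (shut) to 1.0 (fully open); "grip_force": force on a finger pad.
Only numpy, scipy, OpenCV 4.12 (cv2) and the standard library are available. Lean on these libraries where they do the work, as an engineer would, in place of code of your own. Each camera call takes 0.05 s, during which the arm holds its last target. There are 200 camera calls.

## Task

Take the cordless hand microscope out of its charging dock, carry it over the things on the bench to the red fresco fragment on the tilting stand, and finish while holding it still there, its nose about 10 mm off the painted face, for the picture. The nose must be centred over the long pale loss in the paint, the microscope square to the sloping face and turned so that the wide side of its body runs along the loss. The painted plaster is fragile: nothing may touch the fragment or its stand at any time, and the drying rack and everything else on the bench must be left undisturbed.

Things in the scene. Friction and masses are not known exactly. Their poses are not given: they have to be found in the camera images.
- scope_grip (a point): cordless microscope, 140 to 240 g, nose down in its dock. The point is the centre of its white body with blue faces: 46 (x) x 34 (y) x 64 mm (z). z points away from the nose (up at the start), x along the wide side (either way round will do); grip it across y. Flat top 36 mm above the point; below the body a black ring (37 mm wide, 14 high), then a clear nose (28 mm long, 29 wide at its tip)
- scope_nose (a point): centre of the tip of the microscope's nose, 74 mm from scope_grip along -z; same axes as scope_grip
- loss (a point): centre of the cream loss, 36 x 13 mm, on the painted face of a dark red fresco fragment (about 115 x 100 mm, 22 thick; a yellow band and a black line across one side). x runs along the loss (either way round will do), y across it, z is the face's outward normal. The fragment lies on white foam in the tray of the stand, which leans 6 to 23 degrees down towards the stand's front (its -x)
- rest: tilting stand carrying the fragment: grey base 170 (x) x 196 mm (y), two cheeks 76 mm high left and right with black knobs (222 mm overall), tray 168 x 166 mm on a stiff pivot 65 mm up. Origin: centre of its underside; x to its back, y left, z up; its front faces roughly the robot. Nothing of it is over 0.14 m high; the painted face's middle is about 0.1 m above the bench
- dock: charging dock, fixed: black base 110 (x) x 86 mm (y), 14 thick, with an upright round grey well in the middle: 51 mm across outside, 42 inside, rim 48 mm above the bench. The nose stands on its floor 16 mm above the bench, so the microscope's body begins 10 mm above the rim, scope_grip is 90 mm above the bench, and a rise of 32 mm clears the well. Origin: centre of its underside
- rack: wooden drying rack with five potsherds on edge, fixed to the bench between dock and stand: 220 mm (x) by 80 mm (y), sherds reach 0.13 m above the bench. Origin: centre of its underside.
- bottle: bystander: white bottle with red cap, 66 mm across, 150 mm high, standing. Origin: centre of its underside.
- jar: bystander: clear jar with white lid, 68 mm across, 85 mm high, standing. Origin: centre of its underside.
- brush: bystander: brush lying on the bench, about 0.2 m long, along its x; under 30 mm high
- spatula: bystander: spatula lying on the bench, about 0.2 m long, along its x; under 30 mm high
- syringe: bystander: clear plastic syringe lying on the bench, 130 mm long along its x, 24 mm high
- bowl: bystander: green mixing bowl, 120 mm across, 55 mm high
- sherd_a: bystander: flat potsherd, about 70 by 55 mm, 11 mm thick
- sherd_b: bystander: flat potsherd, about 70 by 55 mm, 11 mm thick

How it is judged:
On the way:
1. the microscope is lifted out of the dock in the gripper (height (world z) of scope_nose above 0.07 m and contact force between the fingers and scope above 1 N and contact force between scope and dock below 0.1 N), for 0.2 s.
At the end, for the whole second after the job is handed in: The gripper holds the microscope still, touching nothing else: nose 4 to 18 mm off the painted face, within 8 mm of the loss centre along and across, axis within 0.12 rad of the face normal, wide side within 0.17 rad of the loss, nose down; bystanders within 15 mm of their start (x of scope_nose in the frame of loss between -0.008 and 0.008 m and y of scope_nose in the frame of loss between -0.008 and 0.008 m and z of scope_nose in the frame of loss between 0.004 and 0.018 m and angle between the z axis of scope_nose and the z axis of loss, either way round below 0.12 rad and angle between the x axis of scope_nose and the x axis of loss, either way round below 0.17 rad and angle between scope_nose's own z axis and vertical below 1 rad and linear speed of scope below 0.015 m/s and angular speed of scope below 0.15 rad/s and contact force between the fingers and scope above 1 N and contact force between scope and rest below 0.1 N and contact force between scope and dock below 0.1 N and contact force between scope and rack below 0.1 N and distance of each of bottle, jar, brush, spatula, syringe, bowl, sherd_a, sherd_b from where it was at the start of the episode below 0.015 m); the arm keeps its last pose, push and grip.
It fails at once if the fragment or its stand is touched (over 0.5 N) (contact force between rest and anything else above 0.5 N).
It fails at once if the drying rack is knocked (over 2 N) (contact force between rack and anything else above 2 N).
It fails at once if a bystander is pushed more than 15 mm (distance of any of bottle, jar, brush, spatula, syringe, bowl, sherd_a, sherd_b from where it was at the start of the episode above 0.015 m).
It also fails if it takes over 48 s, if anything falls off the work surface, if the arm or the gripper's body presses on something with over 40 N, if the wrist force passes 120 N, or if a joint passes its speed limit or range.

## Working session

There is one attempt and no reset: what is moved stays moved. The work goes in short steps, Python scripts to look and compute and a shell command to move; the robot and the scene stay as the last step left them, time stands still between calls to the robot, and variables do not carry over. Pictures are saved under pics/ and viewed, at most 10 in all, crops included, and the job is handed in when it is done.

```bash
mkdir -p pics; cat > h.py <<'E'
import numpy as np, cv2
from bench import ctrl
def grab(n,tag):
    p=ctrl.camera_params(n); im,d=ctrl.get_image(n)
    np.savez(f'pics/{tag}.npz',im=im,d=d,K=p['mtx'],T=p['T']); cv2.imwrite(f'pics/{tag}.png',im[...,::-1]); return im,d,p
def load(tag): 
    z=np.load(f'pics/{tag}.npz'); return z['im'],z['d'],z['K'],z['T']
def pts(d,K,T,fish=False):
    v,u=np.mgrid[:d.shape[0],:d.shape[1]].astype(float)
    x=(u-K[0,2])/K[0,0]; y=(v-K[1,2])/K[1,1]
    if fish:
        r=np.hypot(x,y)+1e-9; s=np.tan(np.minimum(r,1.5))/r; x,y=x*s,y*s
    P=np.stack([x*d,y*d,d],-1)
    return P@T[:3,:3].T+T[:3,3]
E
python3 - <<'E'
from h import *
s=ctrl.get_state(); print(s)
for n in('scene','top'):
    im,d,p=grab(n,n); print(p['mtx'].round(1).tolist(),p['T'].round(3).tolist(),(d>0).mean())
a=cv2.imread('pics/scene.png');b=cv2.imread('pics/top.png')
E
```

```text
{'time': 0.0, 'joint_positions': array([-1.19590501,  0.3218129 , -0.07012583,  1.45167283,  0.02259049,
        1.37077899, -0.05692188]), 'qd': array([ 6.63030506e-04,  1.96733534e-03, -1.82512914e-04, -6.53272698e-04,
        3.35345612e-05, -9.06499747e-04,  8.08308652e-04]), 'joint_torque': array([ 6.39488599e-05, -4.91297007e+01, -4.04020138e-01, -3.12524164e+01,
       -6.38593454e-02,  4.38009342e-02,  1.76032217e-04]), 'position': array([0.22929382, 0.60765685, 0.23546944]), 'tool_rot': array([-5.63542601e-01, -3.09036542e+00,  2.93063678e-03]), 'ft_force': array([ 0.6137342 , -0.0874977 , -0.44746715]), 'torque': array([ 0.05141557, -0.0160129 ,  0.02273975]), 'grip_force': 0.0, 'grip_width': 0.9986081901478957}
[[589.5, 0.0, 323.1], [0.0, 589.5, 242.9], [0.0, 0.0, 1.0]] [[-0.293, 0.791, -0.537, 1.377], [0.956, 0.233, -0.178, 0.279], [-0.015, -0.566, -0.824, 1.363], [0.0, 0.0, 0.0, 1.0]] 0.9958365885416667
[[460.8, 0.0, 325.2], [0.0, 460.8, 241.6], [0.0, 0.0, 1.0]] [[-0.002, -0.996, 0.085, 0.445], [-1.0, 0.002, 0.007, -0.003], [-0.008, -0.085, -0.996, 1.27], [0.0, 0.0, 0.0, 1.0]] 0.9959733072916667
```

View pics/top.png

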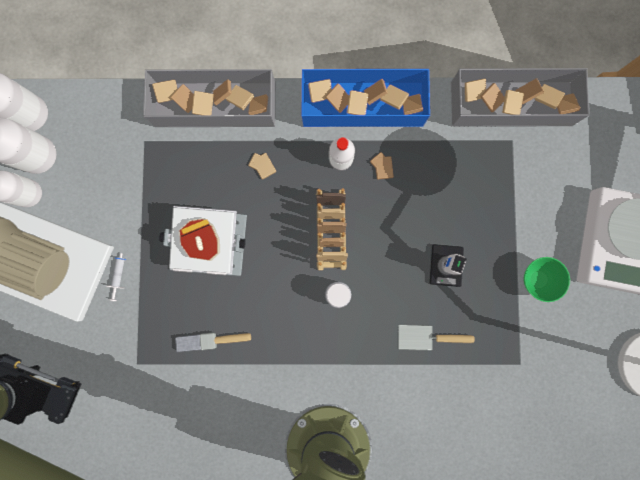

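View pics/scene.png

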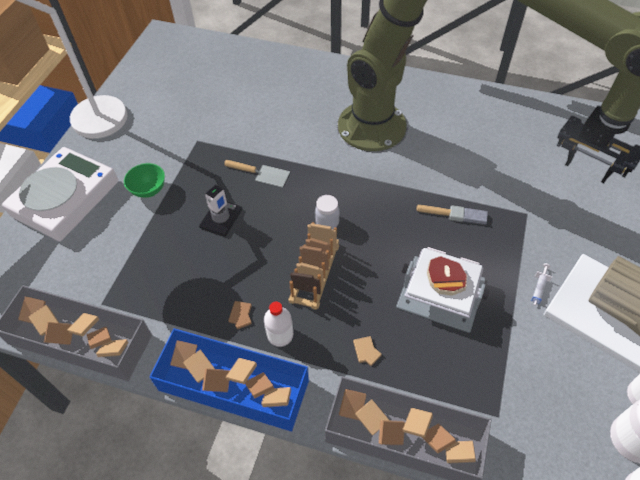

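The top view shows the dock with the scope at about (450,264), the rack at (331,230), the stand at (207,241) with the loss at (200,242), the jar at (338,295) and the bottle at (342,153). The scene view shows the same: scope (215,205), loss (447,271).

```bash
python3 - <<'E'
from h import *
for tag,bl,bd in(('top',(180,215,225,265),(425,235,475,290)),('scene',(425,250,470,295),(190,175,245,240))):
    im,d,K,T=load(tag); P=pts(d,K,T); hsv=cv2.cvtColor(im,cv2.COLOR_RGB2HSV)
    x0,y0,x1,y1=bl; m=np.zeros(d.shape,bool); m[y0:y1,x0:x1]=1
    H,S,V=[hsv[...,i].astype(int) for i in range(3)]
    red=m&((H<8)|(H>172))&(S>130)&(V>60)
    hull=cv2.convexHull(np.argwhere(red)[:,::-1].astype(np.int32)); hm=np.zeros(d.shape,np.uint8); cv2.fillConvexPoly(hm,hull,1)
    cream=(hm>0)&(S<110)&(V>150)
    n,l,st,c=cv2.connectedComponentsWithStats(cream.astype(np.uint8)); k=1+st[1:,4].argmax(); print(tag,'loss px',c[k],st[k])
    Q=P[red|(l==k)]; c0=np.median(Q,0); 
    for _ in range(4):
        A=np.c_[Q[:,:2],np.ones(len(Q))]; co=np.linalg.lstsq(A,Q[:,2],rcond=None)[0]; r=A@co-Q[:,2]; Q=Q[abs(r)<max(.002,1.5*r.std())]
    nrm=np.array([-co[0],-co[1],1]);nrm/=np.linalg.norm(nrm)
    L=P[l==k]; cen=L.mean(0); w,v=np.linalg.eigh(np.cov((L-cen).T)); print('loss',cen.round(4),'n',nrm.round(3),'tilt',np.degrees(np.arccos(nrm[2])).round(1),'axis',v[:,2].round(3),np.sqrt(w*12).round(4),'res',r.std().round(4))
    # scope
    x0,y0,x1,y1=bd; B=P[y0:y1,x0:x1].reshape(-1,3); C=im[y0:y1,x0:x1].reshape(-1,3)
    t=B[(B[:,2]>.112)&(B[:,2]<.145)]; print('top z',np.percentile(t[:,2],[10,50,90]).round(4),len(t))
    rr=cv2.minAreaRect((t[:,:2]*1000).astype(np.float32)); print('scope top rect',rr)
    u=B[(B[:,2]>.06)]; print('body mean',u.mean(0).round(4))
    b=B[(B[:,2]>.008)&(B[:,2]<.02)];print('dock base',cv2.minAreaRect((b[:,:2]*1000).astype(np.float32)))
    cv2.imwrite(f'pics/{tag}_z.png',np.hstack([cv2.resize(im[y0:y1,x0:x1,::-1],(350,400),interpolation=2),cv2.resize(im[bl[1]:bl[3],bl[0]:bl[2],::-1],(350,400),interpolation=2)]))
a=cv2.imread('pics/top_z.png');b=cv2.imread('pics/scene_z.png');cv2.imwrite('pics/both_z.png',cv2.resize(np.vstack([a,b]),(525,600)))
E
```

```text
top loss px [198.81927711 242.78313253] [195 236   8  15  83]
loss [0.5429 0.3293 0.0983] n [-0.133  0.012  0.991] tilt 7.7 axis [-0.964 -0.242 -0.109] [0.0072 0.0148 0.036 ] res 0.0012
top z [0.1165 0.1234 0.1268] 247
scope top rect ((488.7080993652344, -324.61102294921875), (33.27997970581055, 47.465877532958984), 68.99295806884766)
body mean [ 0.4858 -0.306   0.1599]
dock base ((487.733154296875, -323.9573669433594), (85.72859191894531, 109.47114562988281), 84.54499816894531)
scene loss px [446.64179104 270.56716418] [444 265   7  12  67]
loss [0.5577 0.3278 0.1166] n [-0.149  0.034  0.988] tilt 8.8 axis [-0.55   0.033 -0.834] [0.0138 0.0289 0.6417] res 0.0016
top z [0.1153 0.1229 0.1281] 196
scope top rect ((491.4800109863281, -322.2693176269531), (35.410400390625, 46.92330551147461), 72.77755737304688)
body mean [ 0.5202 -0.3025  0.1367]
dock base ((457.5627136230469, -346.36944580078125), (251.61619567871094, 146.57192993164062), 23.1833553314209)
```

View pics/both_z.png

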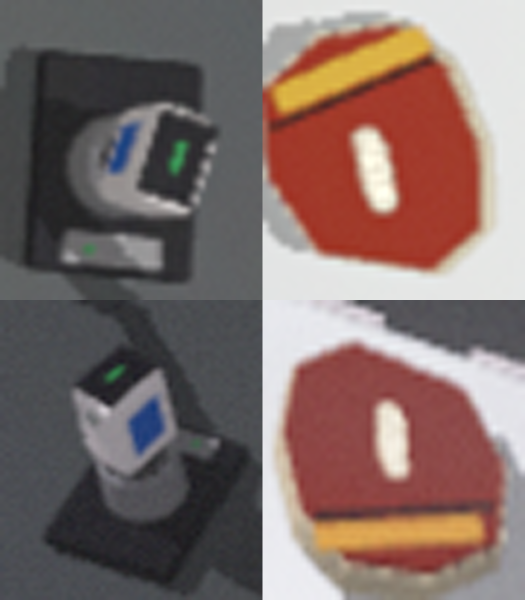

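The zoom confirms the scope's top in the top view, with its wide side at about -21° to world x. The loss is clean and runs at about +14°. The tool's yaw already suits the grasp. I'll go by way of the stand for a wrist-camera look.

```bash
python3 -m inch '[[271,-308,45,0,0,0],[271,-308,45,0,0,0],[271,-308,45,0,0,0],[271,-308,45,0,0,0],[271,-308,45,0,0,0],[271,-308,45,0,0,0],[271,-308,45,0,0,0],[271,-308,45,0,0,0],[271,-308,45,0,0,0],[271,-308,45,0,0,0]]' 87 && python3 - <<'E'
from h import *
im,d,p=grab('wrist','w1'); print(p['mtx'].round(1).tolist(),p['T'].round(3).tolist(),(d>0).mean())
s=ctrl.get_state();print(s['position'],s['joint_positions'].round(2))
E
```

```text
time: 1.35
position: [0.4992, 0.3017, 0.2812]
tool_rot: [-0.559, -3.09, -0.0]
ft_force: [0.4, 0.4, -0.3]
grip_width: 1.0
grip_force: 0.0
[[371.6, 0.0, 320.9], [0.0, 371.6, 238.5], [0.0, 0.0, 1.0]] [[0.351, 0.892, 0.286, 0.42], [0.937, -0.334, -0.106, 0.332], [0.001, 0.305, -0.952, 0.43], [0.0, 0.0, 0.0, 1.0]] 0.9960026041666666
[0.49932968 0.30166913 0.28126409] [-0.75  0.16  0.18  1.56 -0.03  1.42  0.65]
```

View pics/w1.png

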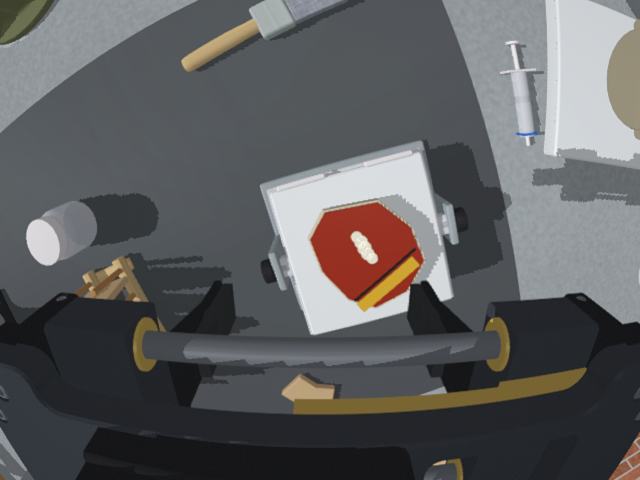

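The wrist view shows the fragment in full, with the loss at about (364,246).

```bash
cat > loss.py <<'E'
from h import *
def loss(tag,box):
    im,d,K,T=load(tag); P=pts(d,K,T,True); hsv=cv2.cvtColor(im,cv2.COLOR_RGB2HSV)
    H,S,V=[hsv[...,i].astype(int) for i in range(3)]
    x0,y0,x1,y1=box; m=np.zeros(d.shape,bool); m[y0:y1,x0:x1]=1
    red=m&((H<8)|(H>172))&(S>130)&(V>60)
    hull=cv2.convexHull(np.argwhere(red)[:,::-1].astype(np.int32)); hm=np.zeros(d.shape,np.uint8); cv2.fillConvexPoly(hm,hull,1); hm=cv2.erode(hm,np.ones((9,9)))
    cream=(hm>0)&(S<110)&(V>120)
    n,l,st,c=cv2.connectedComponentsWithStats(cream.astype(np.uint8)); k=1+st[1:,4].argmax()
    Q=P[cv2.erode(red.astype(np.uint8),np.ones((3,3)))>0]
    for _ in range(5):
        A=np.c_[Q[:,:2],np.ones(len(Q))]; co=np.linalg.lstsq(A,Q[:,2],rcond=None)[0]; r=A@co-Q[:,2]; Q=Q[abs(r)<max(.001,2*r.std())]
    n=np.array([-co[0],-co[1],1]);n/=np.linalg.norm(n)
    # rays of loss pixels onto the plane
    v,u=np.nonzero(l==k); x=(u-K[0,2])/K[0,0]; y=(v-K[1,2])/K[1,1]; rr=np.hypot(x,y)+1e-9
    D=np.c_[x/rr*np.sin(rr),y/rr*np.sin(rr),np.cos(rr)]@T[:3,:3].T; o=T[:3,3]
    s=(co[2]-n@o/n[2]+0)/(D@n/n[2]); L=o+D*s[:,None]; cen=L.mean(0)
    w,e=np.linalg.eigh(np.cov((L-cen).T)); a=e[:,2]*np.sign(e[0,2])
    print('px',c[k],st[k],'cen',cen.round(4),'depth cen',P[l==k].mean(0).round(4),'n',n.round(4),'tilt',np.degrees(np.arccos(n[2])).round(2),'a',a.round(3),'size',np.sqrt(np.abs(w)*12).round(4),'res',r.std().round(5),len(Q))
    return cen,n,a,P,im
E
python3 - <<'E'
from loss import *
cen,n,a,P,im=loss('w1',(295,185,435,320))
# white tray plane check
hsv=cv2.cvtColor(im,cv2.COLOR_RGB2HSV); m=np.zeros(im.shape[:2],bool); m[180:320,270:440]=1
W=P[m&(hsv[...,1]<25)&(hsv[...,2]>190)]
for _ in range(6):
    A=np.c_[W[:,:2],np.ones(len(W))];co=np.linalg.lstsq(A,W[:,2],rcond=None)[0];r=A@co-W[:,2];W=W[abs(r)<max(.001,2*r.std())]
q=np.array([-co[0],-co[1],1]);print('tray n',(q/np.linalg.norm(q)).round(4),r.std(),len(W))
E
```

```text
px [363.76808511 247.15319149] [350 231  28  33 470] cen [0.5414 0.3302 0.099 ] depth cen [0.5412 0.3302 0.0996] n [-0.1282  0.0088  0.9917] tilt 7.38 a [0.959 0.255 0.122] size [0.     0.0124 0.0341] res 0.00059 5062
tray n [-0.1273  0.0089  0.9918] 0.0006342715340675705 7808
```

```bash
python3 -m inch '[[-12,-622,0,0,0,0],[-12,-622,0,0,0,0],[-12,-622,0,0,0,0],[-12,-622,0,0,0,0],[-12,-622,0,0,0,0],[-12,-622,0,0,0,0],[-12,-622,0,0,0,0],[-12,-622,0,0,0,0],[-12,-622,0,0,0,0],[-12,-622,0,0,0,0],[-12,-622,0,0,0,0],[-12,-622,0,0,0,0],[-12,-622,0,0,0,0]]' && python3 - <<'E'
from h import *
im,d,p=grab('wrist','w2'); 
s=ctrl.get_state();print(s['position'],s['joint_positions'].round(2))
E
```

```text
time: 3.02
position: [0.4895, -0.3196, 0.2815]
tool_rot: [0.558, 3.091, 0.002]
ft_force: [-0.6, 0.0, -0.7]
grip_width: 1.003
grip_force: 0.0
[ 0.48941275 -0.31975429  0.2816216 ] [-0.12  0.19  0.76  1.58 -0.13  1.43  1.86]
```

View pics/w2.png

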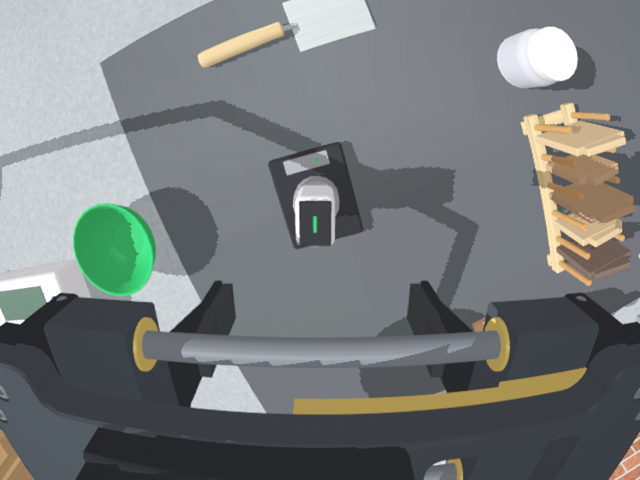

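The wrist view shows the scope's black top at (316,223), well aligned with the fingers.

```bash
python3 - <<'E'
from h import *
im,d,K,T=load('w2'); P=pts(d,K,T,True)[160:262,275:360].reshape(-1,3)
t=P[(P[:,2]>.119)&(P[:,2]<.14)]; r=cv2.minAreaRect((t[:,:2]*1000).astype(np.float32)); print(r,np.median(t[:,2]),len(t))
t=t[:,:2]; w,e=np.linalg.eigh(np.cov(t.T)); print(t.mean(0),np.degrees(np.arctan2(e[1],e[0])),np.sqrt(w*12))
w=P[(P[:,2]>.04)&(P[:,2]<.052)];print('rim',cv2.minEnclosingCircle((w[:,:2]*1000).astype(np.float32)),len(w))
b=P[(P[:,2]>.009)&(P[:,2]<.018)];print('base',cv2.minAreaRect((b[:,:2]*1000).astype(np.float32)))
from scipy.spatial.transform import Rotation as R
M=R.from_rotvec(ctrl.get_state()['tool_rot']).as_matrix(); print(M.round(3).tolist())
E
```

```text
((485.2646179199219, -322.405029296875), (33.423980712890625, 42.70344161987305), 69.30243682861328) 0.1267498098037443 1782
[ 0.48497721 -0.3226482 ] [-111.25618918  158.74381082] [0.03130114 0.04185395]
rim ((485.9589538574219, -322.79144287109375), 24.771137237548828) 284
base ((488.2578125, -323.35986328125), (86.32014465332031, 108.83946990966797), 83.7074203491211)
[[-0.937, 0.35, 0.001], [0.35, 0.937, 0.001], [-0.0, 0.001, -1.0]]
```

```bash
python3 -m inch '[[-1,-1,-40,0,0,0],[-1,-1,-80,0,0,0],[-1,-1,-115,0,0,0],[-1,-1,-145,0,0,0],[-1,-1,-170,0,0,0],[-1,-1,-191,0,0,0],[-1,-1,-191,0,0,0],[-1,-1,-191,0,0,0],[-1,-1,-191,0,0,0]]' 87 25
```

```text
time: 4.2
position: [0.4884, -0.323, 0.0919]
tool_rot: [0.562, 3.089, -0.0]
ft_force: [0.5, 0.5, -0.7]
grip_width: 1.001
grip_force: 0.0
```

```bash
python3 -m inch '[[0,0,0,0,0,0],[0,0,0,0,0,0],[0,0,0,0,0,0],[0,0,0,0,0,0],[0,0,0,0,0,0],[0,0,0,0,0,0],[0,0,0,0,0,0],[0,0,0,0,0,0],[0,0,0,0,0,0],[0,0,0,0,0,0]]' 0 30
```

```text
time: 5.45
position: [0.4875, -0.3229, 0.0906]
tool_rot: [0.564, 3.09, -0.0]
ft_force: [0.1, -0.4, -0.9]
grip_width: 0.387
grip_force: 30.0
```

```bash
python3 -m inch '[[0,0,8,0,0,0],[0,0,20,0,0,0],[0,0,35,0,0,0],[0,0,55,0,0,0],[0,0,85,0,0,0],[0,0,120,0,0,0],[0,0,155,0,0,0],[0,0,185,0,0,0],[0,0,200,0,0,0],[0,0,200,0,0,0],[0,0,200,0,0,0],[0,0,200,0,0,0]]' && python3 - <<'E'
from h import *
grab('scene','s3'); im,d,p=grab('wrist','w3')
a=cv2.imread('pics/s3.png')[60:260,130:330]; b=cv2.imread('pics/w3.png')
cv2.imwrite('pics/v3.png',np.hstack([cv2.resize(a,(350,350),interpolation=2),cv2.resize(b[150:410,190:450],(350,350))]))
E
```

```text
time: 6.95
position: [0.487, -0.3224, 0.2892]
tool_rot: [-0.563, -3.088, -0.001]
ft_force: [0.3, -0.3, -1.9]
grip_width: 0.386
grip_force: 30.0
```

View pics/v3.png

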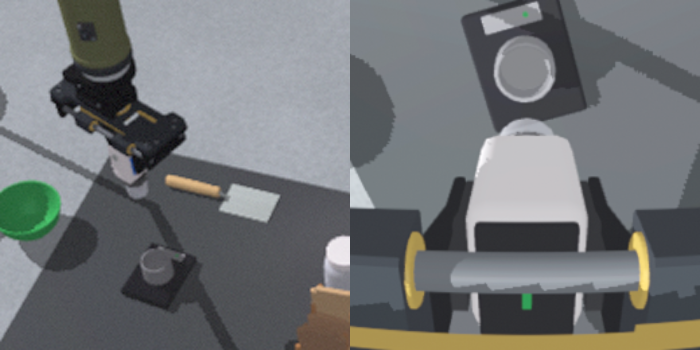

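The scope is lifted clear and looks straight in the hand, with the nose visible just above its body. I'll measure the in-hand tilt from the narrow white face.

```bash
python3 - <<'E'
from h import *
from scipy.spatial.transform import Rotation as R
im,d,K,T=load('w3'); P=pts(d,K,T,True)
s=ctrl.get_state(); M=R.from_rotvec(s['tool_rot']).as_matrix(); p=s['position']; print(p)
Q=(P-p)@M   # tool frame
S=Q[255:312,285:362].reshape(-1,3); S=S[(abs(S[:,1])<.03)&(S[:,2]>-.04)&(S[:,2]<.06)]
ctr=np.median(S,0);print('face med',ctr)
F=S
for _ in range(6):
    A=np.c_[F[:,1:],np.ones(len(F))];co=np.linalg.lstsq(A,F[:,0],rcond=None)[0];r=A@co-F[:,0];F=F[abs(r)<max(.0008,2*r.std())]
print('x = a*y+b*z+c',co,len(F),r.std(),'deg yaw,pitch',np.degrees(np.arctan(co[:2])),'range',F.min(0),F.max(0))
# silhouette of face edges: y range by z
for z0 in np.arange(-.02,.03,.008):
    q=F[abs(F[:,2]-z0)<.003]; 
    if len(q)>10: print(round(z0,3),len(q),np.percentile(q[:,1],[2,98]).round(4))
# top face
G=Q[300:420,270:375].reshape(-1,3);G=G[(abs(G[:,1])<.02)&(G[:,2]>-.036)&(G[:,2]<-.024)];print('top z',np.median(G[:,2]),len(G))
# nose
N=Q[225:262,295:350].reshape(-1,3);N=N[(N[:,2]>.04)&(N[:,2]<.1)&(abs(N[:,1])<.03)];print('nose',len(N),N.min(0),N.max(0),N.mean(0))
E
```

```text
[ 0.48715565 -0.32259991  0.28964113]
face med [ 0.02288782  0.00109568 -0.01357636]
x = a*y+b*z+c [-0.00368425  0.01127117  0.02304579] 3138 0.000445932895826146 deg yaw,pitch [-0.21109104  0.64576309] range [ 0.02177299 -0.01336698 -0.032125  ] [0.02394759 0.01499065 0.02091122]
-0.02 455 [-0.0125  0.0141]
-0.012 420 [-0.0119  0.0141]
-0.004 318 [-0.0121  0.0136]
0.004 315 [-0.012   0.0136]
0.012 239 [-0.0119  0.0133]
0.02 104 [-0.0127  0.0139]
top z -0.03272585702598321 3671
nose 364 [ 0.00950765 -0.01082412  0.04061298] [0.01916912 0.0124621  0.0744972 ] [0.0148505  0.00072038 0.05887056]
```

```bash
cat > tgt.py <<'E'
import sys
from h import *
from scipy.spatial.transform import Rotation as R
cen=np.array([.542,.3300,.0988]); n=np.array([-.1282,.0088,.9917]); a=np.array([.96,.251,.122])
n/=np.linalg.norm(n); a-=n*(a@n); a/=np.linalg.norm(a)
Z=-n; X=-a; Y=np.cross(Z,X); Rt=np.c_[X,Y,Z]
def tell(gap,NZ=.0755,off=np.zeros(3)):
    s=ctrl.get_state(); M=R.from_rotvec(s['tool_rot']).as_matrix()
    nose=s['position']+M@np.array([0,0,NZ]); g=nose-cen
    print('nose in loss: along %.1f across %.1f up %.1f mm'%tuple(1e3*np.array([g@a,g@np.cross(n,a),g@n])),'axis err deg',np.degrees(np.arccos(-M[:,2]@n)),'yaw err',np.degrees(np.arccos(abs(M[:,0]@a))))
    print('shift mm',((cen+n*(gap+NZ)-s['position'])*1e3).round(1),'turn deg',np.degrees(R.from_matrix(Rt@M.T).as_rotvec()).round(2), 'cmdpos',s['position'].round(4))
if __name__=='__main__': [tell(float(g)/1e3) for g in sys.argv[1:]]
E
python3 tgt.py 110 60 11
```

```text
nose in loss: along -202.5 across -622.7 up 115.7 mm axis err deg 7.47430463343505 yaw err 35.94500417435945
shift mm [ 31.1 654.2  -6.9] turn deg [-2.76 -7.07 35.13] cmdpos [ 0.4872 -0.3226  0.2896]
nose in loss: along -202.5 across -622.7 up 115.7 mm axis err deg 7.47430463343505 yaw err 35.94500417435945
shift mm [ 37.5 653.8 -56.5] turn deg [-2.76 -7.07 35.13] cmdpos [ 0.4872 -0.3226  0.2896]
nose in loss: along -202.5 across -622.7 up 115.7 mm axis err deg 7.47430463343505 yaw err 35.94500417435945
shift mm [  43.8  653.4 -105.1] turn deg [-2.76 -7.07 35.13] cmdpos [ 0.4872 -0.3226  0.2896]
```

```bash
python3 -m inch '[[1,20,2,0,0,1],[3,60,2,0,-1,3],[5,110,2,0,-1,6],[7,160,2,-1,-2,9],[10,210,2,-1,-2,12],[12,260,2,-1,-3,14],[15,310,2,-1,-3,17],[17,360,2,-2,-4,20],[19,410,2,-2,-5,23],[22,460,2,-2,-5,25],[24,510,2,-2,-6,28],[27,560,2,-2,-6,30],[29,600,1,-2.5,-6.5,32],[30,635,0,-2.8,-7.1,34],[31,654,-3,-2.8,-7.1,35],[31,654,-7,-2.8,-7.1,35],[31,654,-7,-2.8,-7.1,35],[31,654,-7,-2.8,-7.1,35],[31,654,-7,-2.8,-7.1,35],[31,654,-7,-2.8,-7.1,35]]' && python3 tgt.py 60 && python3 -c "
from h import *
im,d,p=grab('wrist','w4'); cv2.imwrite('pics/w4c.png',im[120:420,170:470,::-1])"
```

```text
time: 9.55
position: [0.5187, 0.3307, 0.2839]
tool_rot: [-0.376, 2.989, -0.038]
ft_force: [0.4, -0.1, -1.7]
grip_width: 0.386
grip_force: 30.0
nose in loss: along 0.5 across -1.1 up 111.1 mm axis err deg 0.14999381490539743 yaw err 0.22940490243203804
shift mm [  5.9   0.5 -50.7] turn deg [-0.02  0.15  0.18] cmdpos [0.5187 0.3307 0.2839]
```

View pics/w4c.png

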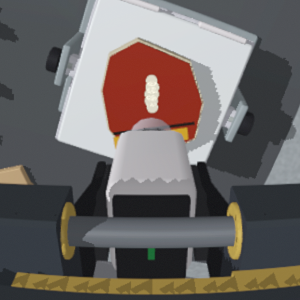

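The view shows the loss at crop (152,93), in line with the scope's nose at (151,122). I'll take a second measurement from here.

```bash
python3 - <<'E'
from loss import *
loss('w4',(265,150,385,240))
E
```

```text
px [321.35416667 213.48125   ] [314 195  16  38 480] cen [0.5415 0.3302 0.0991] depth cen [0.5403 0.33   0.1022] n [-0.1271  0.0087  0.9918] tilt 7.32 a [0.959 0.255 0.121] size [0.     0.0123 0.0339] res 0.00059 4510
```

```bash
python3 -m inch '[[2,0,-12,0,0,0],[4,0.5,-30,0,0.1,0.1],[6,0.5,-46,0,0.1,0.2],[6,0.5,-51,0,0.1,0.2],[6,0.5,-51,0,0.1,0.2],[6,0.5,-51,0,0.1,0.2]]' && python3 tgt.py 11
```

```text
time: 10.35
position: [0.5248, 0.3319, 0.2333]
tool_rot: [-0.382, 2.989, -0.037]
ft_force: [0.0, 0.0, -2.4]
grip_width: 0.389
grip_force: 30.0
nose in loss: along 0.5 across 0.7 up 60.1 mm axis err deg 0.10560012983811996 yaw err 0.12212387492424157
shift mm [  6.1  -1.2 -48.7] turn deg [-0.05  0.09 -0.08] cmdpos [0.5248 0.3319 0.2333]
```

```bash
python3 -m inch '[[1,0,-10,0,0,0],[2,0,-20,0,0,0],[4,-0.5,-30,0,0,0],[5,-1,-38,0,0,0],[6,-1,-44,0,0,0],[6,-1,-48,0,0,0],[6,-1,-48,0,0,0],[6,-1,-48,0,0,0],[6,-1,-48,0,0,0],[6,-1,-48,0,0,0],[6,-1,-48,0,0,0],[6,-1,-48,0,0,0]]' && python3 tgt.py 11 && python3 - <<'E'
from h import *
grab('scene','s5'); grab('wrist','w5'); 
a=cv2.imread('pics/s5.png')[170:330,370:530]; b=cv2.imread('pics/w5.png')[120:420,170:470]
cv2.imwrite('pics/v5.png',np.hstack([cv2.resize(a,(400,400),interpolation=2),cv2.resize(b,(400,400))]))
E
```

```text
time: 11.85
position: [0.5305, 0.3307, 0.1846]
tool_rot: [-0.383, 2.99, -0.038]
ft_force: [0.3, -0.6, -2.0]
grip_width: 0.388
grip_force: 30.0
nose in loss: along -0.4 across 0.0 up 11.1 mm axis err deg 0.035443005428846264 yaw err 0.08146648575708641
shift mm [ 0.4  0.1 -0. ] turn deg [-0.    0.03 -0.07] cmdpos [0.5305 0.3307 0.1846]
```

View pics/v5.png

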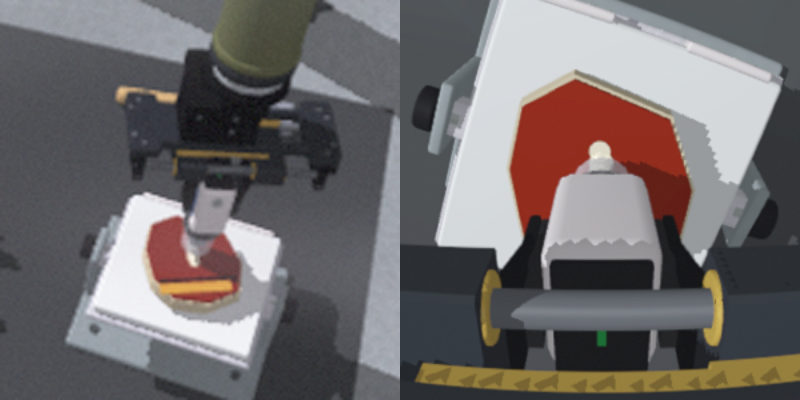

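The nose hovers over the loss, in line with it in both views ((195,250) left, (598,152) right). The wrist force shows only the scope's weight, so nothing is touching. Handing in.

```bash
python3 -c "
from bench import ctrl
print(ctrl.close_job())"
```

```text
the job is handed in; nothing more can be done
None
```

I handed the job in at about 12 s of the 48 s, with the microscope held still over the loss; by my last measurement the nose is about 11 mm off the face, under 1 mm off centre, and square to it within about 1°, and I saw no sign that anything was touched, but no verdict came back.

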